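# Raise the docked work lamp to its second stop

## Task

Get the telescoping work lamp up over the repair: first swing the yellow keeper arm of its dock fully closed over the lamp's foot, until it rests in its catch, so that the foot cannot lift. Then grip the black lamp head across its width so that one finger squeezes the orange release button in, pull the head straight up past the first stop to the second stop at the very top, and finish still holding it there at full height, as it sinks back when let go. Leave the figure and the other things on the bench where they are.

Things in the scene. Friction and masses are not known exactly. Their poses are not given: they have to be found in the camera images.
- dock: grey metal dock screwed to the bench, 190 x 210 x 12 mm plate whose low walls (top 22 mm above the bench) hold the lamp's foot; origin at the centre of its underside on the bench, straight below the lamp's tube; z up. A fixed steel lip covers the foot's +y edge, the yellow keeper arm covers its -y edge when closed. It is turned on the bench by its yaw.
- keeper_pivot (a point): point on the vertical hinge axis of the keeper arm, at dock (-30, -75) mm, 24 mm above the bench; axes as the dock's
- keeper_knob (a point): a point on the axis of the upright yellow knob of the keeper arm, 20 mm below its top: a round post of 14 mm diameter, 56 mm tall above the arm, its top 89 mm and this point 69 mm above the bench; 75 mm from the hinge axis. Grip it or push it sideways (about 1 N is enough). The arm is a yellow bar 115 x 14 x 9 mm, its underside 24 mm above the bench; its own x runs from the hinge to the knob.
- keeper (a joint): angle of the keeper arm, rad: 0 = closed (the arm points along the dock's +x and rests in its steel catch, its hard stop; knob at dock (45, -75) mm), grows as it swings out, clockwise seen from above, towards the dock's -y, up to 1.7. With angle q the knob is at dock (-30 + 75 cos q, -75 - 75 sin q) mm. Light friction, stays where it is left. Starts open at 0.9 to 1.5.
- lamp_foot (a point): centre of the underside of the lamp's loose dark steel foot (100 x 156 x 10 mm), standing 12 mm above the bench in the dock, 2 mm play all round; axes as the dock's. Foot and tube weigh 0.5 to 1 kg. Keeper and lip let the foot rise about 2 mm, no more.
- head_grip (a point): centre of the black lamp head, a bar 130 (along its x) x 34 (y) x 42 mm (z) with white light panels at both ends, on top of the vertical telescoping tube (28 mm diameter). This point is half-way up the bar on the tube's axis, 152 mm above the bench when the head is down, 272 mm when at the second stop. Its axes are parallel to the lamp's (x, y as the dock's, z up). Grip here from above across y, 41 mm over the button, 34 mm over the bar. Weighs about 0.2 kg.
- button_face (a point): centre of the outer face of the orange round button (22 mm diameter) in the middle of the head's +y side, half-way up; it stands 7 mm out of the side. Its y axis points outward.
- button (a joint): how far the button is pressed in, m: 0 = out, 0.005 = fully in (about 5 N; it springs out when released). Above about 0.0035 the lock is free; a grip of 20 N or more across the head presses it fully.
- head (a joint): how far the head is pulled up, m: 0 = down (locked while the button is out), 0.060 = first stop (its lock catches here only if the button is out), 0.120 = second stop, the hard upper end. A pull of about 5 to 7 N is needed; a spring and its weight draw it back down when let go (from the top to about 0.073, where the lock catches it).
- frogs: bystander: rusty iron figure of two seated frogs with flaking pale green paint on a bench frame, 170 mm wide, about 165 mm tall, on the dock's +y side; origin centre of underside
- jar: bystander: amber jar with white cap, 60 mm diameter, 75 mm tall, at the dock's far (+x) side; origin centre of underside
- screwdriver: bystander: screwdriver lying along the dock's far (+x) side, 200 mm long, handle towards its -x; origin under its middle
- wirebrush: bystander: brush lying on the robot's right, 200 mm long; origin under its middle
- paint_tin: bystander: paint tin, 80 mm diameter, 90 mm tall, on the robot's right; origin centre of underside
Things that resemble listed ones, but are neither listed nor needed, are in the scene too. What is shaped like the part that bears lamp_foot but pink or turquoise is not meant.

How it is judged (in metres and radians):
On the way, in this order (a step that is already met when the one before it is completed fails the run):
1. the keeper is swung closed into its catch (value of joint keeper below 0.1 rad), for 0.2 s.
2. the fingers press the release button in while the head is still down (value of joint button above 0.0035 m and contact force between the fingers and head above 1 N and value of joint head below 0.02 m), for 0.1 s.
At the end, for the whole second after the job is handed in: The keeper is closed (within 0.1 rad of its stop), the lamp's foot still sits in the dock (risen less than 10 mm, tilted less than 0.1 rad), and the robot's fingers hold the head, at rest, within 8 mm of its second stop (value of joint head above 0.112 m and velocity of joint head between -0.02 and 0.02 m/s and contact force between the fingers and head above 1 N and value of joint keeper below 0.1 rad and z of lamp_foot in the frame of dock below 0.022 m and angle between lamp_foot's own z axis and vertical below 0.1 rad and horizontal distance between lamp_foot and dock below 0.012 m); the arm keeps its last pose, push and grip.
It fails at once if a bystander is disturbed (moved over 30 mm) (distance of any of frogs, jar, screwdriver, wirebrush, paint_tin from where it was at the start of the episode above 0.03 m).
It fails at once if the lamp's foot is pulled out of the dock (risen over 15 mm) (z of lamp_foot in the frame of dock above 0.027 m).
It also fails if it takes over 58 s, if anything falls off the work surface, if the arm or the gripper's body presses on something with over 40 N, if the wrist force passes 120 N, or if a joint passes its speed limit or range.

## Robot

A 6-joint arm with a two-finger parallel gripper is mounted at the origin on the work surface. World frame = base frame: x ahead of the robot, y to its left, z up, the work surface at z = 0. Lengths are in mm, angles in rad, forces in N, time in s.
With the tool pointing down it reaches from about 350 to 775 mm from the base axis. Payload 7.3 kg.
Tool frame: the origin (TCP) lies midway between the tips of the shut fingers; the grasp point (between the pads) lies 19 mm behind it; z points along the fingers, x is the direction in which the jaws open and shut, and the axes are right-handed (so a half turn about z gives the same grasp; the last joint's range is limited). The gripper opens to 92 mm and grips with 3 to 60 N. Pads are 19 mm wide; open, the fingers measure 130 mm over their backs; the gripper's body (75 mm by 190 mm) begins 47 mm behind the grasp point.
Start: joints at [-0.146, 0.342, 1.524, -0, 1.275, -0.146], TCP at [525.019, 0.019, 226.741] pointing down, gripper open.
Joint ranges: [-2.53, 2.53], [-0.77, 2.02], [0.04, 2.7], [-1, 4.14], [0.28, 2.66], [-3.11, 3.11]. Speed limits (rad/s): [2.57, 2.57, 3.14, 3.14, 3.14, 3.14].

## Interface

Orientations are given as [roll, pitch, yaw] about the fixed x, y, z axes, in that order (R = Rz(yaw) Ry(pitch) Rx(roll)).
In Python, from plant import bot gives the robot as it stands.
- The arm moves only by the shell command python3 -m pendant 'ROWS' [OPENING]. ROWS is JSON, a list of rows, each an object with "linear": the shift along the world's x, y, z in mm, a list of three; "twist": the turn about the world's z in degrees. In form: [{"linear": [x, y, z], "twist": twist}, ...]. A call has 1 to 20 rows; each row is the pose to reach, as a shift and turn from the pose commanded when the call began; what a row does not reach only later rows make up. A row lasts 1/8 s, in which the tool goes at most 62.5 mm and 10.7 degrees, less where a joint would pass 70% of its speed; a pose out of reach is approached as far as the arm can. A call with a gripper value outside its range is refused whole. OPENING is the closure in counts, from 0 (fully open) to 255 (shut), set as the call begins (- or left out, the last holds). The fingers move at their own pace and stop on an object; the grip force is fixed at half the most. Time passes only in rows, so rows that repeat a pose let the fingers close. It gives the time, the measured TCP pose, the force and the opening at its end, in the units of the state.
- bot.get_obs(): the state, without advancing time (a new reading comes with each control period).
- bot.capture(name): name is "scene" or "side" or "wrist"; returns a dict with "frame" (480x640x3 uint8, blue, green, red), "z_map" (480x640 float32, mm along the optical axis (not along the pixel's ray), 0 where there is no reading), "fx", "fy", "cx", "cy" (pixels), "k1" (the pictures are not rectified: a ray, as slopes to the right and down, at radius r is drawn at 1 + k1 r^2 times it, then the intrinsics apply), "rvec" (rotation vector, rad) and "tvec" (3), from world to camera coordinates, as OpenCV has them. Camera axes: x right, y down, z forward; pixel columns grow to the right and rows downward; lengths in mm; the calibration is good to about 2 mm. A picture is of the moment at which its call begins.
- bot.close_job(): hands the job in, once; it reports no verdict.
The state is a dict: "time": time; "joint_positions": joint angles; "dq": joint speeds; "tau": joint torques, N m; "tool_pos": TCP position; "tcp_rot": TCP orientation; "contact_force": force on the tool from outside, world axes, zero at the start; "moment": the same for the moment, N m; "grip_width": finger opening in mm.
Only numpy, scipy, OpenCV 4.12 (cv2) and the standard library are available. Lean on these libraries where they do the work, as an engineer would, in place of code of your own. Each camera call takes 0.05 s, during which the arm holds its last target. There are 200 camera calls.

## Working session

There is one attempt and no reset: what is moved stays moved. The work goes in short steps, Python scripts to look and compute and a shell command to move; the robot and the scene stay as the last step left them, time stands still between calls to the robot, and variables do not carry over. Pictures are saved under pics/ and viewed, about 8 in all and at most 12, crops included, and the job is handed in when it is done.

```bash
mkdir -p pics; cat > h.py <<'E'
import numpy as np, cv2
from plant import bot
def cap(n):
    c=bot.capture(n); np.savez('pics/%s_last.npz'%n,**c); return c
def load(n): return dict(np.load('pics/%s_last.npz'%n))
def world(c):
    v,u=np.mgrid[0:480,0:640].astype(np.float64)
    K=np.array([[c['fx'],0,c['cx']],[0,c['fy'],c['cy']],[0,0,1]],float)
    k=float(c['k1'])
    p=cv2.undistortPoints(np.stack([u.ravel(),v.ravel()],1)[:,None],K,np.array([k,0,0,0.]))[:,0]
    z=c['z_map'].ravel().astype(float)
    P=np.c_[p*z[:,None],z]
    R=cv2.Rodrigues(np.array(c['rvec'],float))[0]
    W=(P-np.array(c['tvec'],float).ravel())@R
    W[z<=0]=np.nan
    return W.reshape(480,640,3)
E
python3 - <<'E'
from h import *
a=cap('scene');b=cap('side')
cv2.imwrite('pics/1.png',a['frame']);cv2.imwrite('pics/2.png',b['frame'])
for c in(a,b): print(c['fx'],c['k1'],-cv2.Rodrigues(np.array(c['rvec'],float))[0].T@np.array(c['tvec']).ravel())
print(bot.get_obs())
E
```

```text
482.23584898923986 0.03957778362481446 [ 999.02004942 -366.067421   1118.91061989]
584.1054349422996 -0.09461073535800271 [ 140.46026524  978.59537135 1226.40304118]
{'time': 0.1, 'joint_positions': array([-1.46028442e-01,  3.42657382e-01,  1.52492316e+00,  6.22646801e-07,
        1.27539500e+00, -1.46001280e-01]), 'dq': array([-0.00118876, -0.00260678, -0.00390518, -0.00054459, -0.00014225,
        0.00115559]), 'tau': array([ 1.49919495e-03, -4.32001984e+01, -2.44694173e+01,  7.19219679e-02,
        5.25739230e-02, -9.79429342e-05]), 'tool_pos': array([5.24637383e+02, 6.08498676e-02, 2.26111628e+02]), 'tcp_rot': array([-3.14139088e+00,  1.36808685e-03, -2.72058390e-05]), 'contact_force': array([-0.72444337,  0.31864188,  0.22855448]), 'moment': array([-0.00810408, -0.02494541,  0.04418886]), 'grip_width': 91.65263822000018}
```

View pics/1.png

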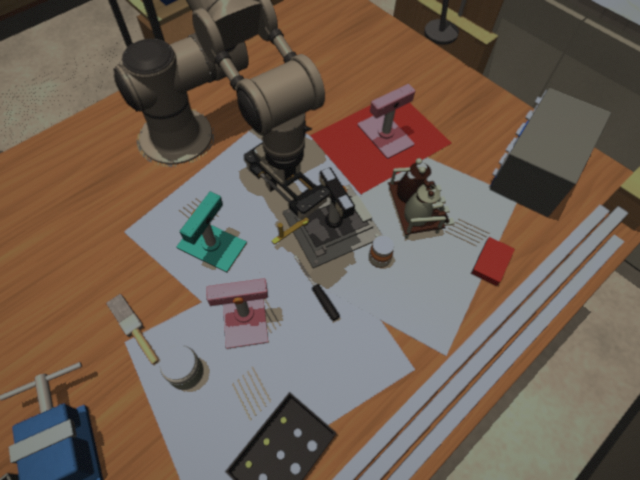

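View pics/2.png

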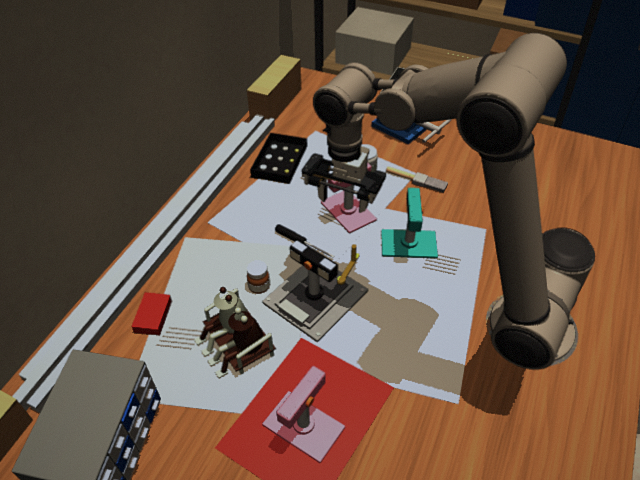

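The scene picture shows the real lamp in the grey dock at about (330,225), with the yellow keeper at (290,232). In the side picture the head is at (315,262), the button at (308,266) and the knob at about (352,255). Next I'll turn these into positions.

```bash
python3 - <<'E'
from h import *
vis=[]
for n,(u0,u1,v0,v1) in {'scene':(255,395,150,275),'side':(255,375,220,345)}.items():
    c=load(n);W=world(c);f=c['frame'];hsv=cv2.cvtColor(f,cv2.COLOR_BGR2HSV)
    roi=np.zeros((480,640),bool);roi[v0:v1,u0:u1]=1
    H,S,V=[hsv[...,i].astype(int) for i in range(3)]
    ye=roi&(H>=17)&(H<35)&(S>130)&(V>60)&(W[...,2]>15)
    orr=roi&(H<15)&(S>150)&(V>60)&(W[...,2]>100)
    for nm,m in(('yel',ye),('orange',orr)):
        P=W[m]; print(n,nm,len(P),np.nanmedian(P,0).round(1))
        if nm=='yel':
            for lo,hi in((20,45),(50,100)):
                Q=P[(P[:,2]>lo)&(P[:,2]<hi)]
                if len(Q): print('  z',lo,hi,len(Q),Q.mean(0).round(1),Q.min(0).round(1),Q.max(0).round(1))
    z=W[...,2]
    for nm,m in(('headtop',roi&(z>166)&(z<180)),('plate',roi&(z>7)&(z<28))):
        P=W[m][:,:2].astype(np.float32)
        if nm=='plate': P=P[np.linalg.norm(P-np.median(P,0),axis=1)<160]
        r=cv2.minAreaRect(P); print(n,nm,len(P),np.median(P,0).round(1),[np.round(x,1) for x in r])
    cr=f[v0:v1,u0:u1]; vis.append(cv2.resize(cr,(400,360),interpolation=cv2.INTER_CUBIC))
cv2.imwrite('pics/3.png',np.hstack(vis))
E
```

```text
scene yel 229 [497.1  20.7  32.1]
  z 20 45 179 [496.5  33.2  31.3] [487.7 -26.9  21.7] [506.7  88.9  43.9]
  z 50 100 31 [495.4  -3.3  77.4] [486.7  -7.1  50.7] [500.3   2.1  90.4]
scene orange 0 [nan nan nan]
scene headtop 624 [548.9 134.7] [array([545.4, 136.1]), array([ 35.6, 129.5]), np.float64(74.6)]
scene plate 3191 [578.4 103.5] [array([572.6,  90.9]), array([277.9, 256. ]), np.float64(70.3)]
side yel 191 [488.4  37.   34.9]
  z 20 45 154 [489.7  43.5  33.9] [480.5 -24.8  24.7] [505.8  86.2  43.8]
  z 50 100 33 [485.9   1.5  74.7] [479.8  -9.   52.1] [491.3   6.7  93.3]
side orange 25 [544.1 157.4 159. ]
side headtop 625 [538.1 140.5] [array([540.8, 139.8]), array([ 43.1, 133. ]), np.float64(74.9)]
side plate 3590 [515.6 157.4] [array([538.1, 132.1]), array([304.9, 284.7]), np.float64(29.7)]
  return np.nanmean(a, axis, out=out, keepdims=keepdims)
```

View pics/3.png

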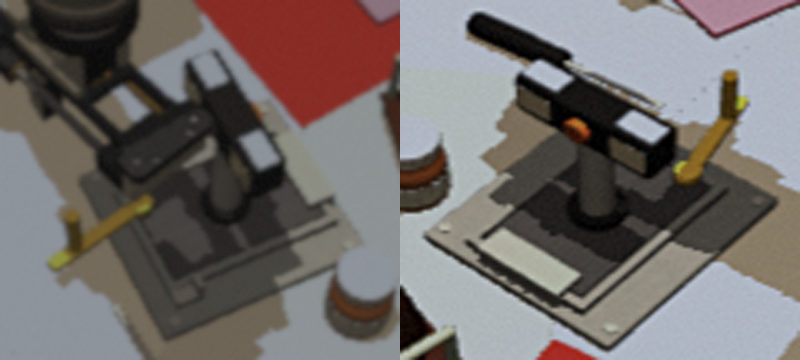

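```bash
python3 - <<'E'
from h import *
W=world(load('scene'))
for p in((200,212),(215,200),(190,230),(210,245),(160,300)): print(p,W[p[1],p[0]].round())
P=np.array([494.4,72.5]);q=np.radians(-93.)
for d in range(-93,-8,6): print(d,(75*np.r_[np.cos(np.radians(d))-np.cos(q),np.sin(np.radians(d))-np.sin(q)]).round(1))
E
python3 -m pendant '[{"linear":[-17,0,0],"twist":-8},{"linear":[-34,-1,0],"twist":-15},{"linear":[-34,-1,-50],"twist":-15},{"linear":[-34,-1,-80],"twist":-15},{"linear":[-34,-1,-110],"twist":-15},{"linear":[-34,-1,-110],"twist":-15}]' 0
python3 -c "
from h import *
c=cap('wrist');cv2.imwrite('pics/4.png',c['frame'])"
```

```text
(200, 212) [ 379. -144.  162.]
(215, 200) [374. -98. 161.]
(190, 230) [ 402. -190.  160.]
(210, 245) [ 392. -153.   29.]
(160, 300) [ 417. -330.   -4.]
-93 [0. 0.]
-87 [7.9 0. ]
-81 [15.7  0.8]
-75 [23.3  2.5]
-69 [30.8  4.9]
-63 [38.   8.1]
-57 [44.8 12. ]
-51 [51.1 16.6]
-45 [57.  21.9]
-39 [62.2 27.7]
-33 [66.8 34. ]
-27 [70.8 40.8]
-21 [73.9 48. ]
-15 [76.4 55.5]
-9 [78.  63.2]
time: 0.85
tool_pos: [489.3, -0.7, 114.8]
tcp_rot: [3.141, 0.005, -0.262]
contact_force: [0.1, 0.7, 0.8]
grip_width: 92.1
```

View pics/4.png

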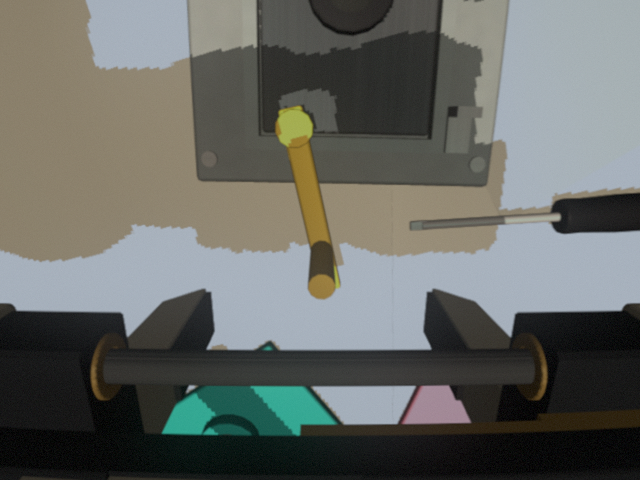

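The wrist picture shows the knob top at (321,287), centred between the fingers, and the hinge at (295,128). I'll read both of their world positions.

```bash
python3 - <<'E'
from h import *
c=load('wrist');W=world(c)
for p in((321,287),(295,126),(197,180),(488,185)): print(p,np.nanmedian(W[p[1]-3:p[1]+4,p[0]-3:p[0]+4].reshape(-1,3),0).round(1))
E
```

```text
(321, 287) [490.4  -0.6  89.8]
(295, 126) [495.4  75.4  35.6]
(197, 180) [419.6  58.8   1.3]
(488, 185) [609.    4.8   2.3]
```

```bash
python3 -m pendant '[{"linear":[0,0,-20],"twist":0},{"linear":[0,0,-40],"twist":0},{"linear":[0,0,-55],"twist":0},{"linear":[0,0,-55],"twist":0}]' 0
python3 -m pendant '[{"linear":[0,0,0],"twist":0},{"linear":[0,0,0],"twist":0},{"linear":[0,0,0],"twist":0},{"linear":[0,0,0],"twist":0},{"linear":[0,0,0],"twist":0},{"linear":[0,0,0],"twist":0},{"linear":[0,0,0],"twist":0},{"linear":[0,0,0],"twist":0}]' 255
```

```text
time: 1.4
tool_pos: [490.9, -1.0, 61.6]
tcp_rot: [3.141, 0.001, -0.262]
contact_force: [-0.6, -0.2, 0.5]
grip_width: 92.2
time: 2.4
tool_pos: [491.0, -1.0, 61.7]
tcp_rot: [-3.142, -0.0, -0.262]
contact_force: [-0.2, -0.2, -0.1]
grip_width: 16.8
```

```bash
python3 -m pendant '[{"linear":[0,0,0],"twist":0},{"linear":[0,0,0],"twist":0},{"linear":[8,0,0],"twist":0},{"linear":[16,1,0],"twist":0},{"linear":[23,2.5,0],"twist":0},{"linear":[31,5,0],"twist":0},{"linear":[38,8,0],"twist":0},{"linear":[45,12,0],"twist":0},{"linear":[51,16.5,0],"twist":0},{"linear":[57,22,0],"twist":0},{"linear":[57,22,0],"twist":0}]'
```

```text
time: 3.78
tool_pos: [548.3, 21.5, 61.9]
tcp_rot: [-3.141, 0.0, -0.261]
contact_force: [-3.6, 0.4, 6.1]
grip_width: 13.0
```

```bash
python3 -m pendant '[{"linear":[5,6,0],"twist":0},{"linear":[10,12,0],"twist":0},{"linear":[14,19,0],"twist":0},{"linear":[17,26,0],"twist":0},{"linear":[19,30,0],"twist":0},{"linear":[20,33,0],"twist":0},{"linear":[21,36,0],"twist":0},{"linear":[21,36,0],"twist":0}]'
python3 -c "
from h import *
c=cap('wrist');cv2.imwrite('pics/5.png',c['frame'])"
```

```text
time: 4.78
tool_pos: [566.1, 52.7, 61.7]
tcp_rot: [3.133, 0.005, -0.261]
contact_force: [-14.3, -20.2, 12.2]
grip_width: 13.1
```

View pics/5.png

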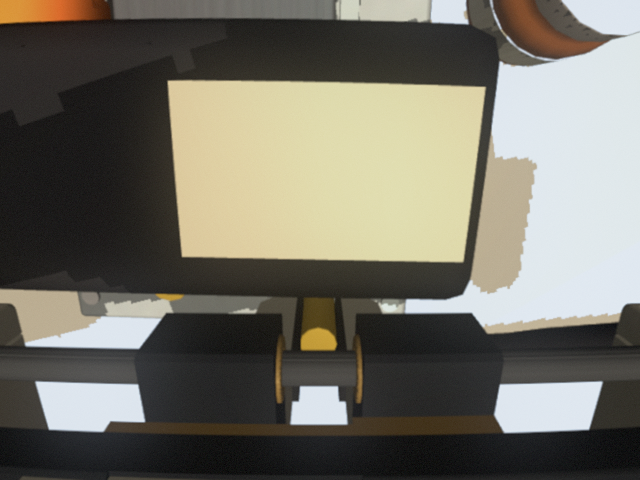

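The wrist picture shows the knob at (318,338) between the fingers, with the arm parallel to the head. The force and position match the stop. I'll release, back away, rise and check.

```bash
python3 -m pendant '[{"linear":[0,0,0],"twist":0},{"linear":[0,0,0],"twist":0},{"linear":[0,0,0],"twist":0},{"linear":[0,0,0],"twist":0},{"linear":[0,0,0],"twist":0},{"linear":[0,0,0],"twist":0},{"linear":[-3,-11,0],"twist":0},{"linear":[-3,-11,30],"twist":0},{"linear":[-3,-11,80],"twist":0},{"linear":[-3,-11,130],"twist":0},{"linear":[-3,-11,180],"twist":0},{"linear":[-6,-22,190],"twist":0},{"linear":[-9,-33,190],"twist":0},{"linear":[-9,-33,190],"twist":0}]' 0
python3 - <<'E'
from h import *
c=cap('wrist');s=cap('side')
cv2.imwrite('pics/6.png',np.hstack([cv2.resize(c['frame'],(480,360)),cv2.resize(s['frame'][220:345,265:365],(288,360))]))
for n,c in(('w',c),('s',s)):
    W=world(c);hsv=cv2.cvtColor(c['frame'],cv2.COLOR_BGR2HSV);H,S,V=[hsv[...,i].astype(int) for i in range(3)]
    z=W[...,2];near=np.hypot(W[...,0]-543,W[...,1]-137)<130
    ye=near&(H>=17)&(H<35)&(S>130)&(V>60)
    for lo,hi in((20,45),(50,100)):
        Q=W[ye&(z>lo)&(z<hi)]
        if len(Q): print(n,lo,len(Q),Q.mean(0).round(1),Q.min(0).round(1),Q.max(0).round(1))
    m=near&(z>166)&(z<180); P=W[m].astype(np.float32)
    if len(P): print(n,'head',len(P),P[:,2].mean(),[np.round(x,1) for x in cv2.minAreaRect(np.ascontiguousarray(P[:,:2]))])
E
```

```text
time: 6.58
tool_pos: [559.0, 22.9, 250.0]
tcp_rot: [3.141, 0.003, -0.263]
contact_force: [0.4, 0.1, 0.6]
grip_width: 91.7
w 20 1778 [532.2  64.4  33.9] [479.8  40.8  22.1] [593.3  85.4  44. ]
w 50 268 [566.5  54.9  86.9] [559.7  47.8  51.4] [572.9  60.5  91.6]
w head 15221 173.35295 [array([544., 138.]), array([ 34.6, 129.6]), np.float64(73.8)]
s 20 64 [493.2  74.8  34.6] [480.8  62.8  27.1] [508.8  85.2  41.3]
s 50 8 [563.1  51.7  90. ] [558.2  45.6  85.9] [568.5  56.6  93.6]
s head 627 172.89252 [array([540.3, 141.1]), array([ 42.5, 131. ]), np.float64(73.0)]
```

View pics/6.png

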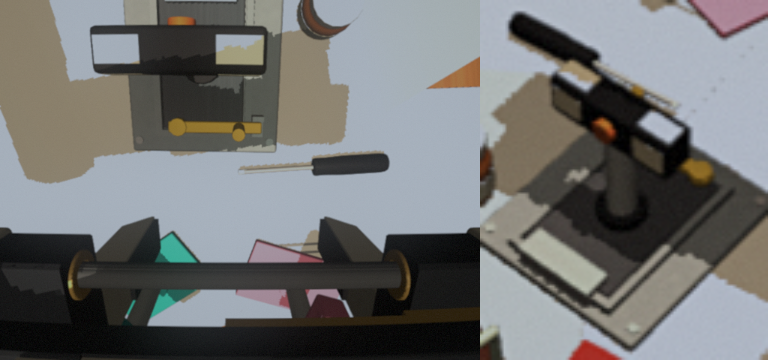

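The wrist view shows the keeper lying in its catch, with the hinge at (177,127) and the knob at (238,132). Its measured angle is -15.7°, against a dock yaw of about -16°. Next I'll move over the head, with the jaws across its width.

```bash
python3 -m pendant '[{"linear":[-2,10,0],"twist":10},{"linear":[-4,23,0],"twist":20},{"linear":[-5,36,0],"twist":30},{"linear":[-7,49,0],"twist":40},{"linear":[-9,62,0],"twist":50},{"linear":[-11,75,0],"twist":60},{"linear":[-13,90,0],"twist":70},{"linear":[-15,104,0],"twist":80},{"linear":[-16,114.5,0],"twist":89},{"linear":[-16,114.5,0],"twist":89},{"linear":[-16,114.5,-20],"twist":89},{"linear":[-16,114.5,-20],"twist":89}]' 0
python3 - <<'E'
from h import *
c=cap('wrist');cv2.imwrite('pics/7.png',c['frame'])
W=world(c);z=W[...,2];near=np.hypot(W[...,0]-543,W[...,1]-137)<90
P=W[near&(z>166)&(z<180)].astype(np.float32)
d=np.array([np.cos(np.radians(74)),np.sin(np.radians(74))]);s=(P[:,:2]-[544,138])@d
print(len(P),P.mean(0),np.percentile(s,[1,50,99]))
E
```

```text
time: 8.18
tool_pos: [543.1, 138.1, 230.0]
tcp_rot: [-3.138, 0.002, 1.289]
contact_force: [0.8, -0.0, -0.1]
grip_width: 91.9
12013 [533.8063  140.97119 173.48608] [-16.56061799   0.05988225  16.63958448]
```

View pics/7.png

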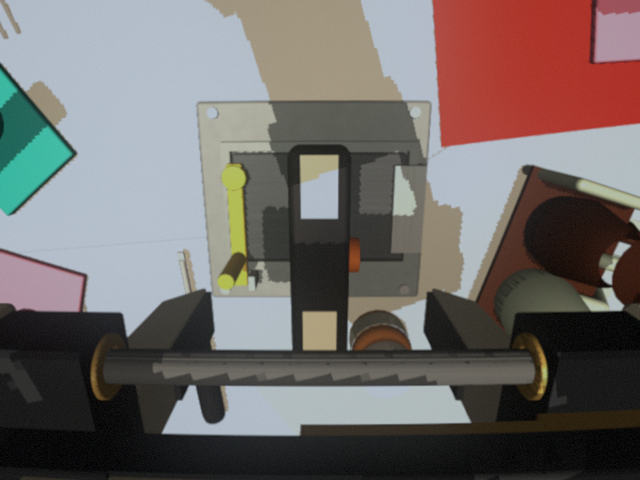

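The bar is centred between the jaws (edges at columns 292 and 350) and aligned with them. The button is at (354,255), and the keeper is still closed. I'll lower and grip.

```bash
python3 -m pendant '[{"linear":[0,0,-25],"twist":0},{"linear":[0,0,-50],"twist":0},{"linear":[0,0,-75],"twist":0},{"linear":[0,0,-99],"twist":0},{"linear":[0,0,-99],"twist":0}]' 0
python3 -m pendant '[{"linear":[0,0,0],"twist":0},{"linear":[0,0,0],"twist":0},{"linear":[0,0,0],"twist":0},{"linear":[0,0,0],"twist":0},{"linear":[0,0,0],"twist":0},{"linear":[0,0,0],"twist":0},{"linear":[0,0,0],"twist":0},{"linear":[0,0,0],"twist":0},{"linear":[0,0,0],"twist":0},{"linear":[0,0,0],"twist":0},{"linear":[0,0,0],"twist":0},{"linear":[0,0,0],"twist":0}]' 255
```

```text
time: 8.85
tool_pos: [543.3, 138.2, 131.8]
tcp_rot: [-3.139, 0.001, 1.29]
contact_force: [0.2, -0.2, 0.3]
grip_width: 91.8
time: 10.35
tool_pos: [544.1, 138.8, 132.8]
tcp_rot: [3.141, -0.001, 1.292]
contact_force: [0.5, 5.7, 1.6]
grip_width: 35.8
```

The width of 35.8 mm means the button is fully pressed. Now I'll pull up.

```bash
python3 -m pendant '[{"linear":[0,0,3],"twist":0},{"linear":[0,0,9],"twist":0},{"linear":[0,0,16],"twist":0},{"linear":[0,0,23],"twist":0},{"linear":[0,0,30],"twist":0},{"linear":[0,0,37],"twist":0},{"linear":[0,0,44],"twist":0},{"linear":[0,0,51],"twist":0},{"linear":[0,0,58],"twist":0},{"linear":[0,0,65],"twist":0},{"linear":[0,0,72],"twist":0},{"linear":[0,0,79],"twist":0},{"linear":[0,0,86],"twist":0},{"linear":[0,0,93],"twist":0},{"linear":[0,0,100],"twist":0},{"linear":[0,0,106],"twist":0},{"linear":[0,0,110],"twist":0},{"linear":[0,0,110],"twist":0}]'
```

```text
time: 12.6
tool_pos: [544.0, 138.4, 243.1]
tcp_rot: [3.141, 0.0, 1.292]
contact_force: [-1.8, -0.9, -3.6]
grip_width: 35.5
```

```bash
python3 -m pendant '[{"linear":[0,0,3],"twist":0},{"linear":[0,0,6],"twist":0},{"linear":[0,0,8],"twist":0},{"linear":[0,0,9.5],"twist":0},{"linear":[0,0,9.5],"twist":0},{"linear":[0,0,9.5],"twist":0},{"linear":[0,0,9.5],"twist":0}]'
python3 - <<'E'
from h import *
s=cap('side');a=cap('scene')
cv2.imwrite('pics/8.png',np.hstack([cv2.resize(s['frame'][170:345,240:390],(400,467)),cv2.resize(a['frame'][130:290,240:400],(400,467))]))
W=world(s);hsv=cv2.cvtColor(s['frame'],cv2.COLOR_BGR2HSV);H,S,V=[hsv[...,i].astype(int) for i in range(3)]
z=W[...,2];near=np.hypot(W[...,0]-543,W[...,1]-137)<130
Q=W[near&(V>130)&(S<90)&(z>240)&(z<310)]; print('white panel z',len(Q),np.percentile(Q[:,2],[5,50,95]) if len(Q) else'')
W=world(a);hsv=cv2.cvtColor(a['frame'],cv2.COLOR_BGR2HSV);H,S,V=[hsv[...,i].astype(int) for i in range(3)]
z=W[...,2];near=np.hypot(W[...,0]-543,W[...,1]-137)<130
Q=W[near&(H>=17)&(H<35)&(S>130)&(z>50)&(z<100)]; print('knob',len(Q),Q.mean(0) if len(Q) else '')
E
```

```text
time: 13.48
tool_pos: [544.0, 138.5, 252.3]
tcp_rot: [3.141, -0.0, 1.292]
contact_force: [-2.1, -1.1, -4.1]
grip_width: 35.3
white panel z 102 [289.81649197 293.03001115 296.26634737]
knob 52 [570.48960121  50.01625389  74.1881156 ]
```

View pics/8.png

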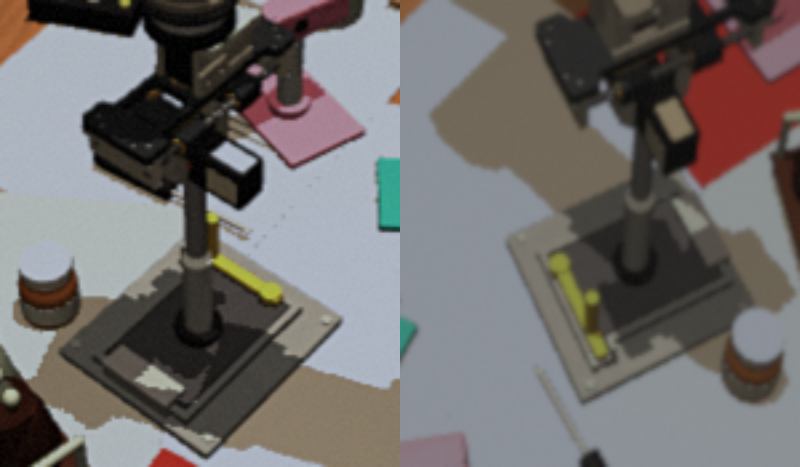

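The lamp is fully extended in both views. The keeper is closed, the foot is in the dock, and the panel top is at z = 293 mm, which is where the second stop should put it. I'll hand in.

```bash
python3 -c "
from h import *
o=bot.get_obs();print(o['tool_pos'],o['grip_width'],o['contact_force']);print(bot.close_job())"
```

```text
[544.01469229 138.49711384 252.27219647] 35.38914910579048 [-2.75094167 -0.72561934 -4.3204488 ]
the job is handed in; nothing more can be done
None
```

I closed the keeper, gripped the lamp head with the button pressed in, pulled it up to the second stop, and handed in at about 13.6 s still holding it there.

- **Keeper:** I gripped the knob and swung it along its arc until it met the stop. After I let go, the arm measured -15.7°, against a dock yaw of about -16°. The picture showed it resting in its catch, and it still looked closed at the end.
- **Button:** The grip width was 35.8 mm with the head still down. The bar is 34 mm, so the button was fully in.
- **Head:** The tool rose 119.5 mm, and the side camera put the top of the head at about 293 mm, which matches the second stop. The pull at the end was only about 4 N, below the stated 5 to 7 N. I therefore stopped at the upper end or within a millimetre or so of it, without pressing hard against it.
- **Foot and other things:** In the last pictures the foot sat in the dock, and the jar, screwdriver and the visible edge of the figure looked in place. I did not measure any of these. The wire brush and paint tin were out of view in those last crops, but the arm never went near them.

No check failed. The knob's position in the last scene view read about 6 mm off the wrist reading. That camera sees only one side of the post, so I took it as bias.

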